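# Zero the gauge and clamp the glued door latch

### The job

Glue is setting in the dryer's white door latch on the clamp board. With nothing pressing on the gauge yet, turn the black bezel knob, which carries the dial's scale, until the heavy zero mark lies under the red needle; then pump the clamp's orange trigger until the jaw pushes the latch against the gauge pad and the needle stands inside the green band, never letting it reach the red one. Finish while still holding the trigger squeezed, so that the needle stays in the green; drive the jaw only by its trigger, and leave the other things on the table where they are.

Things in the scene. Friction and masses are not known exactly. Their poses are not given: they have to be found in the camera images.
- clamp: fixed plywood board 420 x 130 x 20 mm (x -145 to 275) carrying a blue one-hand ratchet clamp. Origin on the table below the trigger pivot; +x = the way the jaw travels, z up. Along x: upright fixed handle (x -30 to -18 mm, 28 wide, top z 193), blue cheeks (x -39 to 23, up to z 120), jaw, latch, gauge pad, gauge head with a dial lying on top at x = 210
- handle_back (a point): middle of the rear (clamp's -x) face of the fixed blue handle, 182 mm above the table, 11 mm below its top. The handle does not give, so the rear finger must not bear on it before the stroke is done: e.g. centre the gripper 11.5 mm in front of this point (clamp's +x) at this height and only open and close it: 85 mm is clear of the trigger, 24 mm a full stroke
- trigger_pull (a point): on the front (clamp's +x) face of the orange trigger, 70 mm above its pivot, 10 mm below its top: where a finger pulls it towards the handle. At rest 45 mm, fully squeezed 23 mm in front of handle_back along the clamp's x. Return spring 2 to 4 N here, about 8 to 13 N while clamping. 1.75 mm of finger travel drives the jaw 1 mm; a full free stroke gains 10.8 mm, less under load
- trigger: orange trigger blade 26 mm wide, 8 thick, 80 tall; origin at the pivot, 113 mm above the table. At rest it leans 0.157 rad forwards with this frame parallel to the clamp's; squeezing turns it up to 0.314 rad (about -y). Ratchet steps of 2.7 mm: up to a third of a stroke may idle. The jaw stays put on return, but once it presses the latch, letting go lets it ease back to 4 N or less
- jaw: orange jaw plate 56 x 44 mm, 12 thick, on a steel push bar that sticks out behind the handle; origin at the centre of its pressing face, axes as the clamp's. Starts 55 to 80 mm along the clamp's x; needs 4 N to slide
- latch: the work: white door-latch housing with a green glue seam, 50 mm (along the clamp's x) x 60 x 46 mm high, about 180 g, standing loose on the board between jaw and pad, 0 to 6 mm clear of the pad; origin at the centre of its underside
- pad (a joint): how far the gauge pad is pressed in, m: 0 unloaded, 3 N per mm, stop at 0.009. It turns the needle clockwise by 0.3 rad per mm. With the scale zeroed the green band is 0.003 to 0.005, red from 0.007
- tare (a joint): turn of the bezel knob and its scale, rad, positive clockwise seen from above; 0 = zero mark under the unloaded needle. Starts between -1.35 and -0.5 (the unloaded needle then reads +0.5 to +1.35 rad, falsely a load); limits -1.7 to 1.7
- tare_grip (a point): on the axis of the black round bezel knob (36 mm diameter, 28 mm tall, from 117 to 145 mm above the table, in the middle of the dial), 133 mm above the table: grip it here from above, fingertips no lower than 116 mm; light friction, 0.04 N m
- needle_tip (a point): tip of the red needle, 50 mm from the dial's axis, just above the scale; driven by the pad alone
- detergent: white detergent bottle with blue label, 76 mm diameter, 190 mm tall; origin under its centre; bystander
- spare_latch: grey spare latch housing, 50 x 60 x 46 mm, origin under its centre; bystander, not the work
- screwdriver: screwdriver with red handle lying on the table, along its x; bystander
- token_bowl: white bowl, 110 mm wide, 45 mm high; bystander
- glue: small glue bottle with red cap, 36 mm diameter, 100 mm tall; bystander
- roller: black rubber drum roller, 64 mm diameter, 26 mm high; bystander
- soap_box: green soap box, 70 x 150 x 200 mm high; bystander
- dial (a point): centre of the white round dial, 112 mm across, face up, 110 mm above the table. Its scale turns with the black bezel knob in its middle. On the scale, clockwise seen from above: heavy black zero mark, thin ticks every 0.2 rad (2 N), green band at 0.9 to 1.5 rad from zero, red band from 2.1 rad. The unloaded red needle always points to the clamp's +x
- pad_face (a point): centre of the pressing face of the sprung grey gauge pad (56 x 44 mm), which looks towards the jaw; 150 mm along the clamp's x when unloaded, 48 mm above the table
- zero_mark (a point): outer end of the heavy black zero mark, 50 mm from the dial's axis; turns with the scale
Things that resemble listed ones, but are neither listed nor needed, are in the scene too. Leave any blue or yellow look-alike of the latch alone.

How it is judged:
On the way, in this order (a step that is already met when the one before it is completed fails the run):
1. the zero mark lies under the needle (within 0.1 rad) while the gauge is unloaded (value of joint tare between -0.1 and 0.1 rad and value of joint pad below 0.001 m), for 0.3 s.
2. the jaw presses the latch against the gauge pad (contact force between jaw and latch above 1 N and value of joint pad above 0.0013 m), for 0.1 s.
At the end, for the whole second after the job is handed in: A finger still squeezes the trigger (more than 1.5 N), the jaw presses the upright latch (more than 5 N) against the gauge pad, which is pressed in 2.5 to 5.5 mm (needle in the green band, with a little over at either end), the bezel knob is still within 0.13 rad of zero, and nothing moves (contact force between the fingers and trigger above 1.5 N and contact force between jaw and latch above 5 N and value of joint pad between 0.0025 and 0.0055 m and value of joint tare between -0.13 and 0.13 rad and angle between latch's own z axis and vertical below 0.1 rad and height (world z) of latch below 0.025 m and linear speed of latch below 0.01 m/s); the arm keeps its last pose, push and grip.
It fails at once if the latch is crushed: the needle goes into the red (pad pressed in more than 7 mm) (value of joint pad above 0.007 m).
It fails at once if the jaw is pushed by hand instead of by its trigger (contact force between any of the fingers, the arm and jaw above 3 N).
It fails at once if a bystander is moved more than 30 mm (distance of any of detergent, spare_latch, screwdriver, token_bowl, glue, roller, soap_box from where it was at the start of the episode above 0.03 m).
It also fails if it takes over 58 s, if anything falls off the work surface, if the arm or the gripper's body presses on something with over 40 N, if the wrist force passes 120 N, or if a joint passes its speed limit or range.

### The arm

A 6-joint arm with a two-finger parallel gripper is mounted at the origin on the work surface. World frame = base frame: x ahead of the robot, y to its left, z up, the work surface at z = 0. Lengths are in m, angles in rad, forces in N, time in s.
With the tool pointing down it reaches from about 0.325 to 0.85 m from the base axis. Payload 15.5 kg.
Tool frame: the origin (TCP) lies at the very end of the fingers, on their centre line; the grasp point (between the pads) lies 19 mm behind it; z points along the fingers, y is the line along which they close (so a half turn about z gives the same grasp; the last joint's range is limited). The gripper opens to 91 mm and grips with 3 to 60 N. Pads are 32 mm wide; open, the fingers measure 118 mm over their backs; the gripper's body (76 mm by 178 mm) begins 60 mm behind the grasp point.
Start: joints at [1.119, 0.494, 1.345, -0, 1.302, -0.096], TCP at [0.218, 0.586, 0.214] pointing down, gripper open.
Joint ranges: [-2.91, 2.91], [-0.82, 2.16], [0.22, 2.67], [-1.22, 4.37], [0.12, 2.79], [-3.08, 3.08]. Speed limits (rad/s): [1.89, 1.89, 2.57, 3.01, 3.01, 3.01].

### API

Orientations are given as [roll, pitch, yaw] about the fixed x, y, z axes, in that order (R = Rz(yaw) Ry(pitch) Rx(roll)).
In Python, from workcell import * gives the robot as it stands.
- The arm moves only by the tool servo_tool, never from a script. Its argument "targets" is one flat list of numbers, 6 for each row, row after row: the shift along the tool's x, y, z normalised to -1 to 1, where 1 is 500 mm, then the turn, a rotation vector about the tool's x, y, z normalised to -1 to 1, where 1 is pi/2 rad. A call has 1 to 20 rows; each row is the pose to reach, as a shift and turn from the pose commanded when the call began, along the tool's axes at that moment; what a row does not reach only later rows make up. A row lasts 1/12 s, in which the tool goes at most 41.7 mm and 7.16 degrees, less where a joint would pass 70% of its speed; a pose out of reach is approached as far as the arm can. A call with a number of a shift or a turn outside -1 to 1 is refused whole. A call with a gripper value outside its range is refused whole. "jaw" is the closure, from 0 (fully open) to 1 (shut), set as the call begins (left out, the last holds). The fingers move at their own pace and stop on an object; "force" is the grip in N (left out, the last holds). Time passes only in rows, so rows that repeat a pose let the fingers close. It gives the time, the measured TCP pose, the force, the opening and the grip force at its end, in the units of the state.
- get_state(): the state, without advancing time (a new reading comes with each control period).
- get_image(name): name is "side" or "top"; returns the picture (400x640x3 uint8, red, green, blue); there is no depth.
- camera_model(name): a dict with "mtx" (3x3 intrinsics, pixels), "R" (3x3) and "t" (3): a world point X has camera coordinates R X + t. Camera axes: x right, y down, z forward; pixel columns grow to the right and rows downward; lengths in m; the calibration is good to about 2 mm. A picture is of the moment at which its call begins. camera_model takes no time and is no camera call.
- hand_in(): hands the job in; it is judged then, once.
Trained networks look in the newest picture that a camera, given by its name, has taken for a name from the list of things; names that differ only in an ending like _2 or _b are one class to them, and where a whole thing is asked for, a point or a joint stands for the part that bears it (a point fixed in the world has none). Each returns a list of dicts, best first, with "confidence" (0 to 1); they miss things now and then, are a little off and sometimes report something else, mostly with a low value. They report only what shows in the picture. A call takes as long as a camera call. They do not tell look-alikes from the thing itself.
- trace(target, camera): "region" (400x640 bool, what is visible of it) and "position" ([column, row] in pixels, amid what is visible of it).
- place_of(target, camera): "position" ([column, row] in pixels: a listed point, or the origin of a listed thing).
The state is a dict: "clock": time; "joint_positions": joint angles; "qd": joint speeds; "joint_torque": joint torques, N m; "tcp_pos": TCP position; "tcp_rot": TCP orientation; "contact_force": force on the tool from outside, world axes, zero at the start; "moment": the same for the moment, N m; "gripper_width": finger opening in m; "grasp_force": force on a finger pad.
Only numpy, scipy, OpenCV 4.12 (cv2) and the standard library are available. Lean on these libraries where they do the work, as an engineer would, in place of code of your own. Each camera call takes 0.05 s, during which the arm holds its last target. There are 200 camera calls.

## Working session

There is one attempt and no reset: what is moved stays moved. The work goes in short steps, Python scripts to look and compute and a tool call to move; the robot and the scene stay as the last step left them, time stands still between calls to the robot, and variables do not carry over. Pictures are saved under pics/ and viewed, at most 10 in all, crops included, and the job is handed in when it is done.

Besides the shell and the picture viewer there is one more tool, called after "Request:" in YAML: its name, and indented under it one key for each argument. servo_tool: Moves the arm, as the interface text tells. Its arguments: {"type":"object","properties":{"targets":{"type":"array"},"jaw":{"type":"number"},"force":{"type":"number"}},"required":["targets"]}

```bash
mkdir -p pics; ls
python3 - <<'E'
from workcell import *
import cv2
for n in("top","side"):
    cv2.imwrite(f"pics/{n}0.png",get_image(n)[:,:,::-1])
    for t in("dial","tare_grip","handle_back","trigger_pull","needle_tip","zero_mark","latch","jaw","pad_face","clamp"):
        print(n,t,[(p["position"],round(p["confidence"],2)) for p in place_of(t,n)][:3])
print(get_state())
E
```

```text
pics
top dial [([295.7, 162.8], 0.78), ([187.4, 233.9], 0.44)]
top tare_grip [([301.7, 160.8], 0.66), ([290.3, 176.3], 0.4)]
top handle_back [([381.0, 174.5], 0.85)]
top trigger_pull [([368.3, 168.3], 0.39)]
top needle_tip []
top zero_mark [([290.2, 174.8], 0.87)]
top latch [([256.5, 183.8], 0.89), ([323.5, 242.0], 0.77), ([366.0, 250.9], 0.61)]
top jaw [([340.7, 180.5], 0.74), ([383.0, 173.5], 0.29)]
top pad_face [([318.2, 172.0], 0.44)]
top clamp [([365.1, 184.9], 0.71), ([344.4, 180.2], 0.65)]
side dial [([344.2, 178.4], 0.77)]
side tare_grip [([344.0, 174.3], 0.86), ([225.9, 149.3], 0.52)]
side handle_back [([341.2, 179.1], 0.66), ([332.5, 218.8], 0.65)]
side trigger_pull [([334.9, 208.8], 0.56)]
side needle_tip []
side zero_mark [([325.7, 174.8], 0.7)]
side latch [([260.3, 262.1], 0.97), ([265.6, 230.3], 0.66), ([340.0, 220.6], 0.65)]
side jaw [([337.9, 231.7], 0.63)]
side pad_face [([340.0, 209.1], 0.55)]
side clamp [([344.6, 178.5], 0.66), ([332.8, 258.4], 0.6)]
{'clock': 1.1, 'joint_positions': array([ 1.11951465e+00,  4.93591720e-01,  1.34548676e+00,  7.16518554e-07,
        1.30249822e+00, -9.54525359e-02]), 'qd': array([ 2.54701239e-03, -7.79906137e-05, -8.15677866e-04, -8.74617114e-04,
       -2.54612580e-04,  4.89168314e-04]), 'joint_torque': array([ 2.36827334e-03, -8.78697181e+01, -3.82246649e+01,  7.09802611e-02,
        4.39261459e-02, -4.58645252e-05]), 'tcp_pos': array([0.21770296, 0.58586892, 0.21392461]), 'tcp_rot': array([3.14157670e+00, 8.33094745e-07, 2.78576332e+00]), 'contact_force': array([ 0.40035618, -0.62367792,  0.06555246]), 'moment': array([-0.0100605 ,  0.02370905, -0.01825336]), 'grasp_force': 0.0, 'gripper_width': 0.09142413497468627}
```

View images.

View pics/top0.png

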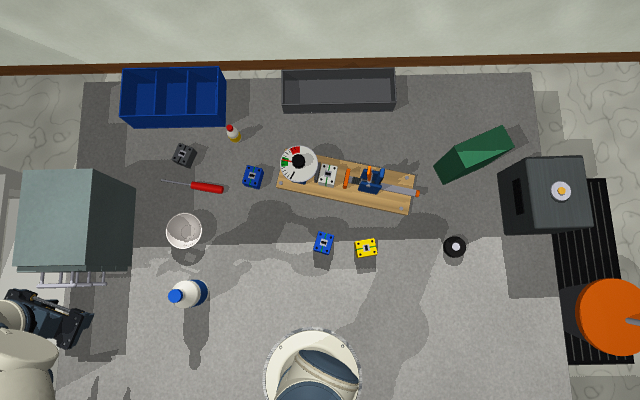

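View pics/side0.png

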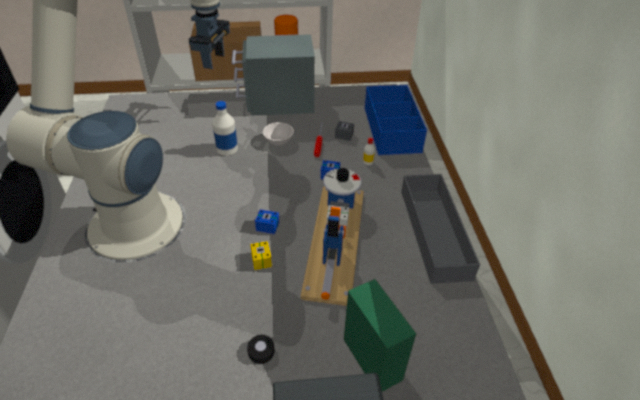

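```bash
cat > h.py <<'E'
from workcell import *
import numpy as np, cv2
def ray(n,p):
    c=camera_model(n);K,R,t=map(np.array,(c["mtx"],c["R"],c["t"]))
    o=-R.T@t; d=R.T@np.linalg.inv(K)@np.array([p[0],p[1],1.]); return o,d
def onz(n,p,z):
    o,d=ray(n,p); return o+d*(z-o[2])/d[2]
def proj(n,X):
    c=camera_model(n);K,R,t=map(np.array,(c["mtx"],c["R"],c["t"]))
    q=K@(R@np.array(X,float)+t); return q[:2]/q[2]
E
python3 - <<'E'
from h import *
for n in("top","side"): print(n,ray(n,(320,200)))
print(onz("top",(295.7,162.8),.11),onz("top",(301.7,160.8),.133),onz("top",(381,174.5),.182),onz("top",(368.3,168.3),.182),onz("top",(290.2,174.8),.11))
print(onz("side",(344.2,178.4),.11),onz("side",(344,174.3),.133),onz("side",(332.5,218.8),.182))
im=cv2.imread("pics/top0.png");cv2.imwrite("pics/topc.png",cv2.resize(im[130:260,240:430],None,fx=4,fy=4,interpolation=cv2.INTER_CUBIC))
E
```

```text
top (array([ 0.30555131, -0.03060626,  1.20202918]), array([ 0.18317024, -0.00349131, -0.98311464]))
side (array([ 0.44307876, -1.01477362,  1.04536139]), array([ 0.07727401,  0.71494696, -0.69581908]))
[0.62090487 0.0338959  0.11      ] [0.61978128 0.01532834 0.133     ] [ 0.56203597 -0.20071139  0.182     ] [ 0.5801216  -0.16717176  0.182     ] [0.58525681 0.05024745 0.11      ]
[0.62690045 0.03233496 0.11      ] [0.62414684 0.02454668 0.133     ] [ 0.5638148  -0.19721415  0.182     ]
```

View pics/topc.png

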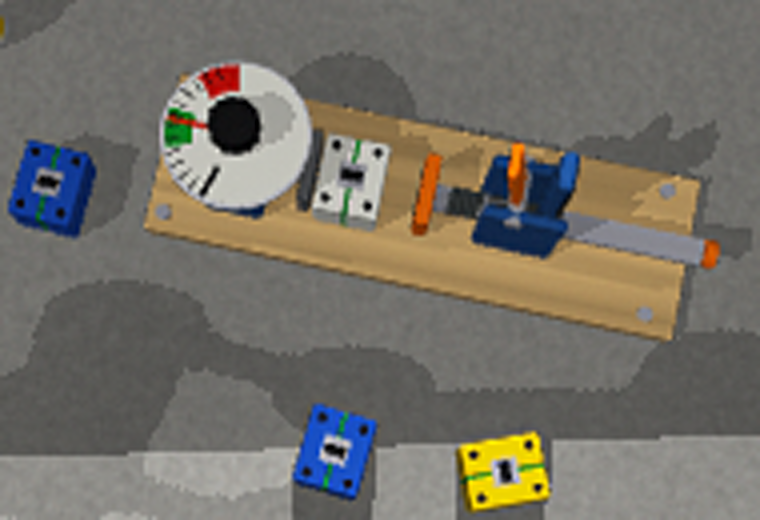

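Top view: the white dial with its black knob is at (298,161), white latch at (327,174), orange jaw at (346,178), trigger at (369,170) and blue handle at (382,172). Possible confusions:
- **Latch:** white (327,174) against blue (253,177), blue (324,243), yellow (366,248) and grey spare (184,154). I choose the white one between jaw and pad.
- **Knob:** black knob on the dial (298,161) against black roller (455,247). I choose the one on the dial; the crop confirms it.

In the crop, the zero mark is at (291,177) and the needle tip at (282,160).

Run:
```python
from h import *
from scipy.optimize import least_squares
f=lambda u,v:(u/4+240-.375,v/4+130-.375)
obs=[("top",f(147,230),(.275,.065,.02)),("top",f(672,338),(-.145,.065,.02)),("top",f(697,180),(-.145,-.065,.02)),
("top",f(234,125),(.21,0,.145)),("top",f(236,135.5),(.21,0,.11)),("side",(302,297),(-.145,.065,.02)),("side",(347,303),(-.145,-.065,.02))]
# knob in side image: dark blob
s=cv2.imread("pics/side0.png");g=s.max(2);m=(g[160:190,325:360]<60)
ys,xs=np.nonzero(m);print("side knob px",xs.min()+325,xs.max()+325,ys.min()+160,ys.max()+160,xs.mean()+325,ys.mean()+160)
obs.append(("side",(xs.mean()+325,ys.mean()+160),(.21,0,.133)))
def W(p,c):
    x,y,a=p;return (x+c[0]*np.cos(a)-c[1]*np.sin(a),y+c[0]*np.sin(a)+c[1]*np.cos(a),c[2])
r=lambda p:np.concatenate([proj(n,W(p,c))-np.array(q) for n,q,c in obs])
s1=least_squares(r,[.57,-.17,1.4],loss="soft_l1");p=s1.x;print(p,np.round(s1.fun.reshape(-1,2),1))
for nm,c in dict(knob=(.21,0,.133),handle=(-.03,0,.182),gc=(-.0185,0,.182)).items():print(nm,W(p,c),proj("top",W(p,c)),proj("side",W(p,c)))
c=np.array(W(p,(.21,0,.11)))
for nm,q in dict(needle=f(168,119),z_out=f(203,193),z_in=f(215,168),tip2=f(204,125)).items():
    d=onz("top",q,.111)-c;print(nm,np.hypot(*d[:2]),np.arctan2(d[1],d[0]))
```

```text
side knob px 330 348 165 181 342.23571428571427 174.35714285714286
[ 0.57039993 -0.17980176  1.34173823] [[-0.8  0.1]
 [ 1.   0.4]
 [ 1.7 -0.3]
 [ 0.1 -0.6]
 [ 0.2  0.2]
 [-1.8 -1.2]
 [ 4.2 -0.6]
 [-0.3  0. ]]
knob (np.float64(0.6180825988792277), np.float64(0.024713185856036213), 0.133) [298.42349738 161.44721676] [341.92669084 174.3664195 ]
handle (np.float64(0.563588121006823), np.float64(-0.20901818106208625), 0.182) [384.04283668 173.87453765] [332.94286891 222.24842001]
gc (np.float64(0.5661993147382091), np.float64(-0.1978185530639262), 0.182) [379.85373171 173.02965872] [333.4771758  218.92221864]
needle 0.051967294437618994 1.3014480843649283
z_out 0.049108635620446636 2.6067050050567357
z_in 0.02878014325319675 2.5451861900697565
tip2 0.02539166445357077 1.221689644438265
```

```bash
cat >> h.py <<'E'
from scipy.spatial.transform import Rotation as Ro
def delta(xyz,yaw,start=None):
    s=get_state();R=Ro.from_euler("xyz",s["tcp_rot"]) if start is None else Ro.from_euler("xyz",start[1])
    p=s["tcp_pos"] if start is None else np.array(start[0])
    T=Ro.from_euler("xyz",[np.pi,0,yaw])
    return np.round(np.r_[R.inv().apply(np.array(xyz)-p)/.5,(R.inv()*T).as_rotvec()/(np.pi/2)],4)
E
python3 - <<'E'
from h import *
print(delta((.42,.30,.28),2.786),delta((.618,.0247,.20),2.786,((.42,.30,.28),(np.pi,0,2.786))))
for n,px in dict(det=(190,292),glue=(233,133)).items():print(n,onz("top",px,.1))
for c in((-.024,.014,.193),(-.024,-.014,.193)):
    a=1.3417;X=(.5704+c[0]*np.cos(a)-c[1]*np.sin(a),-.1798+c[0]*np.sin(a)+c[1]*np.cos(a),c[2]);print(((proj("top",X)+.375)-(240,130))*4,proj("side",X))
E
```

```text
[-5.784e-01 -3.950e-01 -1.322e-01  0.000e+00  0.000e+00 -2.000e-04] [-0.5629 -0.3783  0.16    0.      0.      0.    ]
det [0.25905117 0.33231214 0.1       ]
glue [0.72028355 0.22083445 0.1       ]
[567.76905035 191.02980146] [327.7505383  216.81436082]
[575.20078087 151.29788467] [339.01072273 218.06024884]
```

Request:
servo_tool:
  targets: [-0.12,-0.08,-0.13,0,0,0,-0.58,-0.395,-0.13,0,0,0,-0.58,-0.395,-0.13,0,0,0,-0.58,-0.395,-0.13,0,0,0,-0.58,-0.395,-0.13,0,0,0,-0.58,-0.395,-0.13,0,0,0,-0.58,-0.395,-0.13,0,0,0,-0.58,-0.395,-0.13,0,0,0,-0.58,-0.395,-0.13,0,0,0,-0.58,-0.395,-0.13,0,0,0,-0.58,-0.395,-0.13,0,0,0,-0.58,-0.395,-0.13,0,0,0]
  jaw: 0

```text
clock: 2.1
tcp_pos: [0.4205, 0.2999, 0.2789]
tcp_rot: [3.141, -0.0, 2.785]
contact_force: [-0.2, 0.9, 1.1]
gripper_width: 0.0912
grasp_force: 0.0
```

Request:
servo_tool:
  targets: [-0.56,-0.38,0.16,0,0,0,-0.56,-0.38,0.16,0,0,0,-0.56,-0.38,0.16,0,0,0,-0.56,-0.38,0.16,0,0,0,-0.56,-0.38,0.16,0,0,0,-0.56,-0.38,0.16,0,0,0,-0.56,-0.38,0.16,0,0,0,-0.56,-0.38,0.16,0,0,0,-0.56,-0.38,0.16,0,0,0,-0.56,-0.38,0.16,0,0,0,-0.56,-0.38,0.16,0,0,0,-0.56,-0.38,0.16,0,0,0]

```text
clock: 3.1
tcp_pos: [0.6165, 0.0258, 0.1989]
tcp_rot: [3.141, -0.001, 2.787]
contact_force: [0.1, 1.1, 0.1]
gripper_width: 0.0913
grasp_force: 0.0
```

Run:
```python
from h import *
print(delta((.6181,.0247,.119),2.786),get_state()["tcp_pos"],get_state()["clock"])
```

```text
[-3.800e-03 -9.000e-04  1.599e-01  1.000e-04 -4.000e-04  8.000e-04] [0.61648763 0.02575063 0.19893443] 3.1
```

Request:
servo_tool:
  targets: [-0.004,-0.001,0.08,0,0,0,-0.004,-0.001,0.12,0,0,0,-0.004,-0.001,0.16,0,0,0,-0.004,-0.001,0.16,0,0,0,-0.004,-0.001,0.16,0,0,0]

```text
clock: 3.52
tcp_pos: [0.618, 0.0243, 0.1191]
tcp_rot: [-3.141, -0.001, 2.787]
contact_force: [0.0, -0.1, 0.9]
gripper_width: 0.0913
grasp_force: 0.0
```

Request:
servo_tool:
  targets: [0,0,0,0,0,0,0,0,0,0,0,0,0,0,0,0,0,0,0,0,0,0,0,0,0,0,0,0,0,0,0,0,0,0,0,0,0,0,0,0,0,0,0,0,0,0,0,0,0,0,0,0,0,0,0,0,0,0,0,0]
  jaw: 0.75
  force: 10

```text
clock: 4.35
tcp_pos: [0.6195, 0.0249, 0.119]
tcp_rot: [3.138, 0.0, 2.786]
contact_force: [6.2, 18.7, -4.0]
gripper_width: 0.0364
grasp_force: 10.0
```

Request:
servo_tool:
  targets: [0,0.003,0,0,0,0,0,0.003,0,0,0,0,0,0.003,0,0,0,0]

```text
clock: 4.6
tcp_pos: [0.6197, 0.0253, 0.119]
tcp_rot: [3.14, 0.0, 2.786]
contact_force: [2.8, 10.1, -2.1]
gripper_width: 0.0354
grasp_force: 10.0
```

Request:
servo_tool:
  targets: [0,0.0035,0,0,0,0.05,0,0.0035,0,0,0,0.11,0,0.0035,0,0,0,0.17,0,0.0035,0,0,0,0.23,0,0.0035,0,0,0,0.29,0,0.0035,0,0,0,0.35,0,0.0035,0,0,0,0.41,0,0.0035,0,0,0,0.47,0,0.0035,0,0,0,0.53,0,0.0035,0,0,0,0.59,0,0.0035,0,0,0,0.65,0,0.0035,0,0,0,0.71,0,0.0035,0,0,0,0.77,0,0.0035,0,0,0,0.78,0,0.0035,0,0,0,0.78,0,0.0035,0,0,0,0.78]

```text
clock: 5.93
tcp_pos: [0.6188, 0.0249, 0.1188]
tcp_rot: [-3.139, 0.001, 1.56]
contact_force: [-7.2, -7.7, 5.5]
gripper_width: 0.0358
grasp_force: 10.0
```

Run:
```python
from h import *
s=get_state();print(s["tcp_rot"],s["contact_force"],s["moment"])
im=get_image("top")[:,:,::-1];cv2.imwrite("pics/t1.png",cv2.resize(im[120:210,250:400],None,fx=5,fy=5,interpolation=cv2.INTER_CUBIC))
im=get_image("side")[:,:,::-1];cv2.imwrite("pics/s1.png",im)
```

```text
[-3.13949183e+00  1.43949524e-03  1.56022350e+00] [-7.19530606 -7.69241967  5.52869978] [-1.45671477  1.15011229  0.0258193 ]
```

View pics/t1.png

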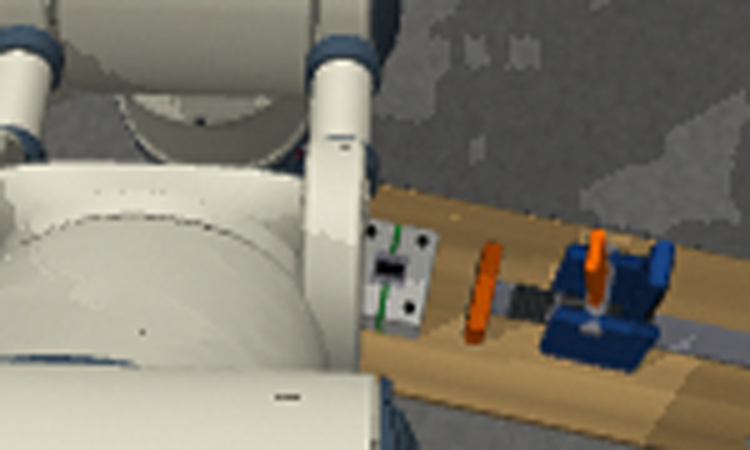

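Request:
servo_tool:
  targets: [0,0,0,0,0,0,0,0,0,0,0,0,0,0,0,0,0,0,0,0,0,0,0,0,0,0,0,0,0,0,0,0,0,0,0,0,0,0,-0.08,0,0,0,0,0,-0.16,0,0,0,0,0,-0.24,0,0,0,0,0,-0.32,0,0,0,0,0,-0.32,0,0,0]
  jaw: 0

```text
clock: 6.95
tcp_pos: [0.6229, 0.0259, 0.2873]
tcp_rot: [3.13, 0.0, 1.561]
contact_force: [0.2, -0.5, -0.1]
gripper_width: 0.0913
grasp_force: 0.0
```

Run:
```python
from h import *
print(delta((.5662,-.1978,.28),2.912),get_state()["tcp_pos"])
```

```text
[-0.4485 -0.1091  0.0135  0.006   0.0052 -0.8602] [0.62290397 0.02589166 0.28726345]
```

Request:
servo_tool:
  targets: [-0.44,-0.1,0.01,0,0,-0.08,-0.44,-0.1,0.01,0,0,-0.16,-0.44,-0.1,0.01,0,0,-0.24,-0.44,-0.1,0.01,0,0,-0.32,-0.44,-0.1,0.01,0,0,-0.4,-0.44,-0.1,0.01,0,0,-0.48,-0.44,-0.1,0.01,0,0,-0.56,-0.44,-0.1,0.01,0,0,-0.64,-0.44,-0.1,0.01,0,0,-0.72,-0.44,-0.1,0.01,0,0,-0.8,-0.44,-0.1,0.01,0,0,-0.86,-0.44,-0.1,0.01,0,0,-0.86,-0.44,-0.1,0.01,0,0,-0.86,-0.44,-0.1,0.01,0,0,-0.86]

```text
clock: 8.12
tcp_pos: [0.5676, -0.1935, 0.2739]
tcp_rot: [3.142, -0.0, 2.909]
contact_force: [-0.1, 0.4, 0.3]
gripper_width: 0.0913
grasp_force: 0.0
```

Run:
```python
from h import *
s=get_state();print(s["tcp_rot"],s["tcp_pos"],delta((.5662,-.1978,.163),2.912))
im=get_image("top")[:,:,::-1];a=cv2.resize(im[135:195,270:330],None,fx=10,fy=10,interpolation=cv2.INTER_CUBIC)
cv2.imwrite("pics/t2.png",a)
```

```text
[ 3.14153225e+00 -3.67968181e-05  2.90943288e+00] [ 0.56760218 -0.19346978  0.27385813] [ 0.0007 -0.0091  0.2217  0.     -0.     -0.0016]
```

View pics/t2.png

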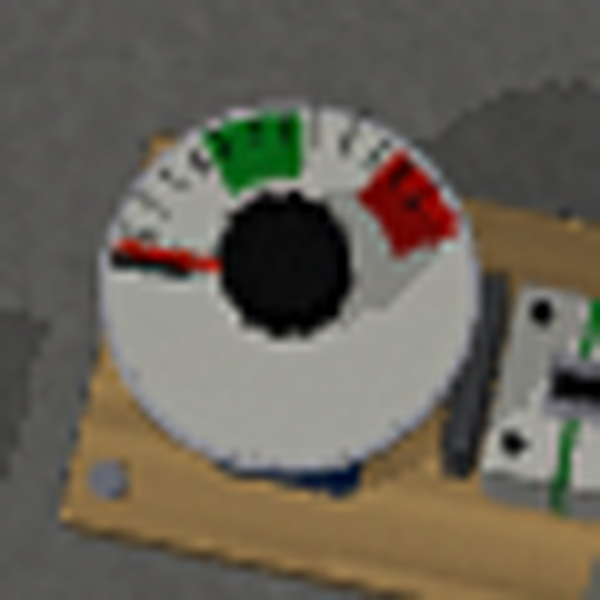

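The needle (tip at about (282,159) in the full picture) lies almost over the black zero mark, slightly clockwise of it. I'll quantify that with the band edges.

Run:
```python
from h import *
a0=1.3417;c=np.array([.5704+.21*np.cos(a0),-.1798+.21*np.sin(a0)])
im=cv2.imread("pics/t2.png").astype(int)
# refine the centre from the dial's outline
m=((im.min(2)>115)).astype(np.uint8);m[:, 480:]=0
cs,_=cv2.findContours(m,cv2.RETR_EXTERNAL,cv2.CHAIN_APPROX_NONE);k=max(cs,key=cv2.contourArea)
h=cv2.convexHull(k)[:,0,:]
P=np.array([onz("top",(270+(u+.5)/10-.5,135+(v+.5)/10-.5),.11)[:2] for u,v in h])
cc,r=cv2.minEnclosingCircle(P.astype(np.float32));print(c,cc,r)
yy,xx=np.mgrid[0:600,0:600]
pts=np.array([onz("top",(270+(u+.5)/10-.5,135+(v+.5)/10-.5),.111)[:2] for u,v in zip(xx.ravel(),yy.ravel())])
B,G,Rr=im[...,0].ravel(),im[...,1].ravel(),im[...,2].ravel()
for cen in(c,np.array(cc)):
    d=pts-cen;rr=np.hypot(*d.T);th=a0-np.arctan2(d[:,1],d[:,0])
    th=(th+np.pi)%(2*np.pi)-np.pi   # clockwise from clamp x
    g=(G>Rr+50)&(G>B+50)&(rr>.035)&(rr<.05)
    e=(Rr>G+70)&(Rr>B+70)&(rr>.035)&(rr<.05)
    b=(np.maximum(np.maximum(Rr,G),B)<70)&(rr>.034)&(rr<.05)&(abs(th)<.3)
    n=e&(abs(th)<.4)
    for nm,q in(("green",g),("red",e&(th>1)),("needle",n),("black",b)):
        print(nm,np.round(np.percentile(th[q],[1,50,99]),3),q.sum())
```

```text
[0.61809049 0.02471312] (0.6195945143699646, 0.026407165452837944) 0.055941566824913025Traceback (most recent call last):
  File "<stdin>", line 11, in <module>
  File "h.py", line 7, in onz
    o,d=ray(n,p); return o+d*(z-o[2])/d[2]
        ~~~^^^^^
  File "h.py", line 4, in ray
    c=camera_model(n);K,R,t=map(np.array,(c["mtx"],c["R"],c["t"]))
ValueError: time passes only in moves, steps and waits
```

Run:
```python
from h import *
a0=1.3417
im=cv2.imread("pics/t2.png").astype(int)
M=camera_model("top");K,R,t=map(np.array,(M["mtx"],M["R"],M["t"]))
yy,xx=np.mgrid[0:600,0:600]
p=np.c_[270+(xx.ravel()+.5)/10-.5,135+(yy.ravel()+.5)/10-.5,np.ones(360000)]
d=p@np.linalg.inv(K).T@R;o=-R.T@t
pts=(o+d*((.111-o[2])/d[:,2])[:,None])[:,:2]
B,G,Rr=[im[...,i].ravel() for i in range(3)]
for cen in((.6181,.0247),(.6196,.0264)):
    d=pts-cen;rr=np.hypot(*d.T);th=a0-np.arctan2(d[:,1],d[:,0])
    th=(th+np.pi)%(2*np.pi)-np.pi
    g=(G>Rr+50)&(G>B+50)&(rr>.035)&(rr<.05)
    e=(Rr>G+70)&(Rr>B+70)&(rr>.035)&(rr<.05)
    b=(np.maximum(np.maximum(Rr,G),B)<70)&(rr>.034)&(rr<.05)&(abs(th)<.3)
    for nm,q in(("green",g),("red",e&(th>1)),("needle",e&(abs(th)<.4)),("black",b)):
        print(nm,np.round(np.percentile(th[q],[1,50,99]),3),q.sum())
```

```text
green [0.832 1.115 1.398] 3756
red [1.972 2.291 2.579] 4068
needle [0.015 0.065 0.133] 650
black [-0.074 -0.022  0.028] 603
green [0.852 1.14  1.44 ] 3816
red [2.025 2.341 2.623] 4017
needle [-0.009  0.04   0.093] 637
black [-0.1   -0.049 -0.003] 614
```

Run:
```python
from h import *
print(delta((.6196,.0264,.2138),2.909))
```

```text
[1.000e-04 4.518e-01 1.202e-01 0.000e+00 0.000e+00 2.000e-04]
```

Request:
servo_tool:
  targets: [0,0.452,0,0,0,0,0,0.452,0,0,0,0,0,0.452,0,0,0,0,0,0.452,0,0,0,0,0,0.452,0,0,0,0,0,0.452,0,0,0,0,0,0.452,0,0,0,0,0,0.452,0.08,0,0,0,0,0.452,0.15,0,0,0,0,0.452,0.22,0,0,0,0,0.452,0.28,0,0,0,0,0.452,0.31,0,0,0,0,0.452,0.31,0,0,0,0,0.452,0.31,0,0,0]

```text
clock: 9.33
tcp_pos: [0.619, 0.0261, 0.1188]
tcp_rot: [-3.141, -0.001, 2.91]
contact_force: [-0.1, -0.0, 1.1]
gripper_width: 0.0913
grasp_force: 0.0
```

Request:
servo_tool:
  targets: [0,0,0,0,0,0,0,0,0,0,0,0,0,0,0,0,0,0,0,0,0,0,0,0,0,0,0,0,0,0,0,0,0,0,0,0,0,0,0,0,0,0,0,0,0,0,0,0,0,0,0,0,0,0,0,0,0,0,0,0]
  jaw: 0.75
  force: 10

```text
clock: 10.17
tcp_pos: [0.619, 0.0258, 0.1189]
tcp_rot: [-3.14, -0.0, 2.911]
contact_force: [-2.1, -6.2, 2.2]
gripper_width: 0.0358
grasp_force: 10.0
```

Request:
servo_tool:
  targets: [0,-0.002,0,0,0,0,0,-0.002,0,0,0,0.02,0,-0.002,0,0,0,0.045,0,-0.002,0,0,0,0.045,0,-0.002,0,0,0,0.045]

```text
clock: 10.58
tcp_pos: [0.619, 0.0257, 0.1189]
tcp_rot: [3.141, -0.0, 2.842]
contact_force: [0.3, 1.8, 0.7]
gripper_width: 0.0359
grasp_force: 10.0
```

Request:
servo_tool:
  targets: [0,0,0,0,0,0,0,0,0,0,0,0,0,0,0,0,0,0,0,0,0,0,0,0,0,0,0,0,0,0,0,0,0,0,0,0,0,0,-0.08,0,0,0,0,0,-0.16,0,0,0,0,0,-0.24,0,0,0,0,0,-0.31,0,0,0,0,0,-0.31,0,0,0,0,0,-0.31,0,0,0]
  jaw: 0

```text
clock: 11.58
tcp_pos: [0.6199, 0.0255, 0.2762]
tcp_rot: [3.141, 0.004, 2.841]
contact_force: [-0.4, 0.1, -1.1]
gripper_width: 0.0912
grasp_force: 0.0
```

Run:
```python
from h import *
print(delta((.567,-.1965,.275),2.912),get_state()["tcp_pos"])
```

```text
[-0.0304 -0.4554  0.0021  0.0006  0.0027 -0.0453] [0.6199167  0.02549958 0.27623341]
```

Request:
servo_tool:
  targets: [-0.03,-0.455,0,0,0,-0.045,-0.03,-0.455,0,0,0,-0.045,-0.03,-0.455,0,0,0,-0.045,-0.03,-0.455,0,0,0,-0.045,-0.03,-0.455,0,0,0,-0.045,-0.03,-0.455,0,0,0,-0.045,-0.03,-0.455,0,0,0,-0.045,-0.03,-0.455,0,0,0,-0.045,-0.03,-0.455,0,0,0,-0.045]

```text
clock: 12.33
tcp_pos: [0.5656, -0.1955, 0.273]
tcp_rot: [3.141, -0.002, 2.911]
contact_force: [-1.3, 0.2, -0.3]
gripper_width: 0.0912
grasp_force: 0.0
```

```bash
cat > dial.py <<'E'
from h import *
def dial(fn):
    a0=1.3417
    raw=get_image("top")[:,:,::-1]
    a=cv2.resize(raw[135:195,270:330],None,fx=10,fy=10,interpolation=cv2.INTER_CUBIC);im=a.astype(int);cv2.imwrite(fn,a)
    M=camera_model("top");K,R,t=map(np.array,(M["mtx"],M["R"],M["t"]))
    yy,xx=np.mgrid[0:600,0:600]
    p=np.c_[270+(xx.ravel()+.5)/10-.5,135+(yy.ravel()+.5)/10-.5,np.ones(360000)]
    d=p@np.linalg.inv(K).T@R;o=-R.T@t
    pts=(o+d*((.111-o[2])/d[:,2])[:,None])[:,:2]
    B,G,Rr=[im[...,i].ravel() for i in range(3)]
    d=pts-(.6194,.0262);rr=np.hypot(*d.T);th=a0-np.arctan2(d[:,1],d[:,0]);th=(th+np.pi)%(2*np.pi)-np.pi
    g=(G>Rr+50)&(G>B+50)&(rr>.035)&(rr<.05)
    e=(Rr>G+70)&(Rr>B+70)&(rr>.035)&(rr<.05)
    b=(np.maximum(np.maximum(Rr,G),B)<70)&(rr>.034)&(rr<.05)&(abs(th)<.3)
    for nm,q in(("green",g),("red",e&(th>1.95)),("needle",e&(th<1.95)),("black",b)):
        if q.sum(): print(nm,np.round(np.percentile(th[q],[1,50,99]),3),q.sum())
    return raw
E
python3 - <<'E'
from dial import *
dial("pics/t3.png")
s=get_state();print(s["clock"],s["tcp_pos"],delta((.567,-.1965,.163),2.912))
E
```

```text
green [0.914 1.213 1.506] 3923
red [2.093 2.388 2.688] 4251
needle [0.    0.045 0.098] 597
12.3833 [ 0.56580269 -0.19512802  0.27323566] [-3.200e-03 -2.200e-03  2.205e-01  3.000e-04 -7.000e-04  1.000e-04]
```

View pics/t3.png

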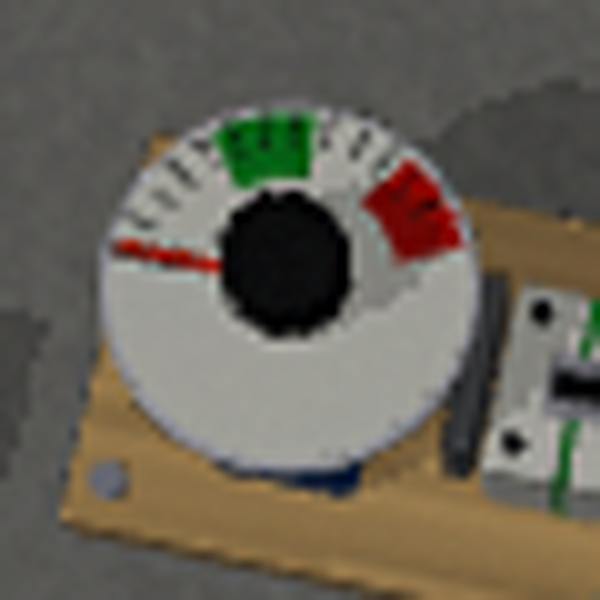

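The zero mark is now hidden under the needle, and the green band's centre sits at 1.21 rad (nominal 1.2). Next I'll lower onto the trigger.

Request:
servo_tool:
  targets: [-0.003,-0.002,0.07,0,0,0,-0.003,-0.002,0.12,0,0,0,-0.003,-0.002,0.17,0,0,0,-0.003,-0.002,0.2,0,0,0,-0.003,-0.002,0.22,0,0,0,-0.003,-0.002,0.22,0,0,0,-0.003,-0.002,0.22,0,0,0]

```text
clock: 12.97
tcp_pos: [0.5674, -0.1969, 0.1641]
tcp_rot: [3.142, -0.0, 2.912]
contact_force: [0.8, -0.7, 1.1]
gripper_width: 0.0912
grasp_force: 0.0
```

Run:
```python
from h import *
s=get_state();print(s["tcp_pos"],s["tcp_rot"],s["contact_force"])
a=get_image("top")[120:210,250:400,::-1];b=get_image("side")[150:240,270:420,::-1]
cv2.imwrite("pics/t4.png",cv2.resize(np.vstack([a,b]),None,fx=3.3,fy=3.3,interpolation=cv2.INTER_CUBIC))
```

```text
[ 0.56739195 -0.19686289  0.16414766] [ 3.14151705e+00 -2.00884697e-04  2.91245872e+00] [ 0.79869897 -0.72484863  1.11850568]
```

View pics/t4.png

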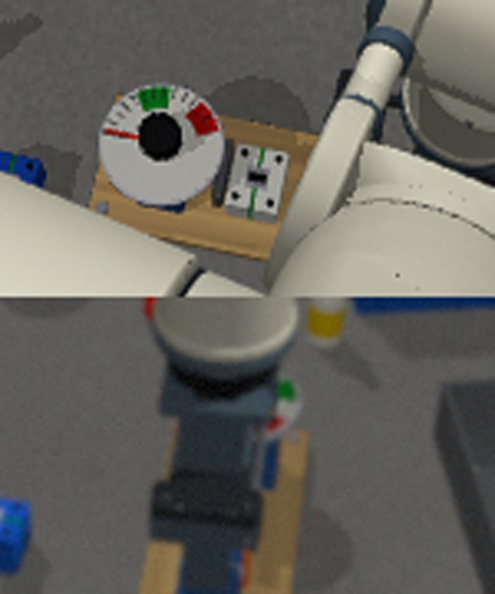

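The picture shows the dial unobstructed at about (298,161), with the needle on zero, and the gripper straddling the trigger. Two free strokes first, since the jaw gap is about 30 mm.

Request:
servo_tool:
  targets: [0,0,0,0,0,0,0,0,0,0,0,0,0,0,0,0,0,0,0,0,0,0,0,0,0,0,0,0,0,0,0,0,0,0,0,0,0,0,0,0,0,0,0,0,0,0,0,0,0,0,0,0,0,0,0,0,0,0,0,0,0,0,0,0,0,0,0,0,0,0,0,0]
  jaw: 0.737
  force: 20

```text
clock: 14.07
tcp_pos: [0.5674, -0.1958, 0.1639]
tcp_rot: [3.139, -0.0, 2.911]
contact_force: [4.2, 15.8, 3.8]
gripper_width: 0.0249
grasp_force: 20.2
```

```bash
cat > look.py <<'E'
from dial import *
import sys
raw=dial("pics/d_%s.png"%sys.argv[1])
cv2.imwrite("pics/L_%s.png"%sys.argv[1],cv2.resize(raw[135:205,270:370],None,fx=6,fy=6,interpolation=cv2.INTER_CUBIC))
s=get_state();print(s["clock"],s["tcp_pos"],s["contact_force"],s["gripper_width"],s["grasp_force"])
# blobs along the clamp: latch (white on board) and jaw (orange), as clamp x at z=.06
a=1.3417;O=np.array([.5714,-.1788])
M=camera_model("top");K,R,t=map(np.array,(M["mtx"],M["R"],M["t"]));o=-R.T@t
im=raw.astype(int);yy,xx=np.mgrid[150:200,305:365]
b,g,r=[im[150:200,305:365,i] for i in range(3)]
def cx(m):
    p=np.c_[xx[m],yy[m],np.ones(m.sum())]@np.linalg.inv(K).T@R
    q=(o+p*((.066-o[2])/p[:,2])[:,None])[:,:2]-O
    return q@[np.cos(a),np.sin(a)]
for nm,m in(("white",(b>130)&(g>130)&(r>130)),("orange",(r>150)&(r-g>90)&(g<120))):
    if m.sum()>5: print(nm,np.round(np.percentile(cx(m)*1e3,[2,50,98]),1),m.sum())
E
python3 look.py a
```

```text
green [0.914 1.213 1.506] 3985
red [2.092 2.389 2.689] 4257
needle [-0.001  0.045  0.099] 605
14.1167 [ 0.56745561 -0.19574607  0.16390101] [ 5.269377   15.82196311  3.33349093] 0.025465255176735847 20.2220890391618
white [  7.8  57.2 189.8] 1213
```

Request:
servo_tool:
  targets: [0,0,0,0,0,0,0,0,0,0,0,0,0,0,0,0,0,0,0,0,0,0,0,0,0,0,0,0,0,0,0,0,0,0,0,0,0,0,0,0,0,0,0,0,0,0,0,0,0,0,0,0,0,0]
  jaw: 0.05

```text
clock: 14.87
tcp_pos: [0.567, -0.1976, 0.1639]
tcp_rot: [-3.141, -0.0, 2.911]
contact_force: [0.3, 0.6, -1.2]
gripper_width: 0.0821
grasp_force: 0.0
```

Request:
servo_tool:
  targets: [0,0,0,0,0,0,0,0,0,0,0,0,0,0,0,0,0,0,0,0,0,0,0,0,0,0,0,0,0,0,0,0,0,0,0,0,0,0,0,0,0,0,0,0,0,0,0,0,0,0,0,0,0,0,0,0,0,0,0,0,0,0,0,0,0,0]
  jaw: 0.72

```text
clock: 15.78
tcp_pos: [0.5675, -0.1958, 0.1639]
tcp_rot: [3.139, 0.0, 2.912]
contact_force: [5.4, 16.2, 3.7]
gripper_width: 0.0255
grasp_force: 8.6
```

```bash
python3 look.py b
```

```text
green [0.915 1.214 1.506] 3999
red [2.093 2.389 2.688] 4249
needle [-0.001  0.045  0.098] 606
15.8333 [ 0.56746864 -0.19575869  0.16395343] [ 4.54558775 15.21322195  3.69949631] 0.025799082476341047 8.541302382946014
white [  7.8  57.1 189.8] 1213
orange [83.9 89.1 92.2] 33
```

View pics/L_b.png

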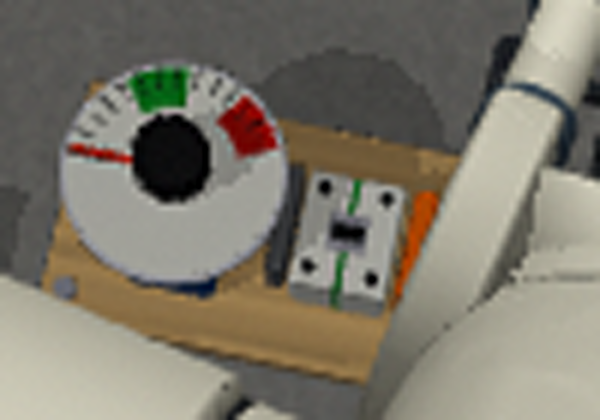

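Jaw (orange, crop (415,245)) is a few mm from the latch (crop (345,235)), the pad gap is small and the needle is still on zero. The third stroke goes in parts.

Request:
servo_tool:
  targets: [0,0,0,0,0,0,0,0,0,0,0,0,0,0,0,0,0,0,0,0,0,0,0,0,0,0,0,0,0,0,0,0,0,0,0,0,0,0,0,0,0,0,0,0,0,0,0,0,0,0,0,0,0,0]
  jaw: 0.05

```text
clock: 16.58
tcp_pos: [0.5671, -0.1976, 0.1639]
tcp_rot: [-3.141, -0.0, 2.911]
contact_force: [-0.2, 0.4, 0.2]
gripper_width: 0.0828
grasp_force: 0.0
```

Request:
servo_tool:
  targets: [0,0,0,0,0,0,0,0,0,0,0,0,0,0,0,0,0,0,0,0,0,0,0,0,0,0,0,0,0,0,0,0,0,0,0,0,0,0,0,0,0,0,0,0,0,0,0,0]
  jaw: 0.5

```text
clock: 17.25
tcp_pos: [0.5672, -0.1972, 0.164]
tcp_rot: [3.141, 0.0, 2.912]
contact_force: [0.5, 6.7, 3.9]
gripper_width: 0.0455
grasp_force: 2.9
```

```bash
python3 look.py c
```

```text
green [0.914 1.213 1.506] 3991
red [2.092 2.389 2.689] 4257
needle [-0.001  0.045  0.098] 604
17.3 [ 0.56720538 -0.19721818  0.16403428] [1.1981334  5.65605549 3.50602232] 0.04563897177926575 2.8743168711662292
white [  7.8  56.5 189.7] 1208
orange [87.9 92.4 96.5] 50
```

Request:
servo_tool:
  targets: [0,0,0,0,0,0,0,0,0,0,0,0,0,0,0,0,0,0,0,0,0,0,0,0]
  jaw: 0.62

```text
clock: 17.63
tcp_pos: [0.5673, -0.1967, 0.1642]
tcp_rot: [3.14, 0.0, 2.911]
contact_force: [2.0, 9.9, 4.9]
gripper_width: 0.035
grasp_force: 5.1
```

```bash
python3 look.py d
```

```text
green [0.914 1.214 1.507] 3978
red [2.092 2.389 2.688] 4261
needle [0.228 0.276 0.33 ] 684
black [-0.031  0.022  0.085] 672
17.6833 [ 0.56730499 -0.19672952  0.16413056] [2.05025659 9.67183123 5.41864688] 0.03479072639082994 5.114415753632784
white [  7.8  56.6 189.8] 1206
orange [ 91.4  95.5 100.1] 53
```

Request:
servo_tool:
  targets: [0,0,0,0,0,0,0,0,0,0,0,0,0,0,0,0,0,0,0,0,0,0,0,0,0,0,0,0,0,0]
  jaw: 0.71

```text
clock: 18.1
tcp_pos: [0.5674, -0.1961, 0.164]
tcp_rot: [3.139, 0.0, 2.912]
contact_force: [3.4, 14.8, 4.6]
gripper_width: 0.0266
grasp_force: 7.7
```

```bash
python3 look.py e
```

```text
green [0.913 1.212 1.506] 3988
red [2.093 2.389 2.689] 4256
needle [0.721 0.774 0.824] 687
black [-0.031  0.023  0.091] 685
18.15 [ 0.56741024 -0.19605775  0.16401252] [ 3.1262203  13.90195358  5.05068471] 0.0267603056864828 7.681533596478403
white [  7.8  57.1 189.8] 1204
orange [ 93.   97.4 101.8] 53
```

Request:
servo_tool:
  targets: [0,-0.002,0,0,0,0,0,-0.004,0,0,0,0,0,-0.005,0,0,0,0,0,-0.005,0,0,0,0,0,-0.005,0,0,0,0]

```text
clock: 18.57
tcp_pos: [0.5673, -0.1965, 0.1639]
tcp_rot: [3.136, -0.0, 2.912]
contact_force: [8.2, 27.7, 7.2]
gripper_width: 0.0267
grasp_force: 15.3
```

```bash
python3 look.py f
```

```text
green [0.92  1.218 1.507] 3934
red [2.092 2.389 2.689] 4265
needle [0.754 0.804 0.859] 662
black [-0.031  0.023  0.093] 687
18.6167 [ 0.56723356 -0.19654157  0.1639485 ] [ 8.44697762 29.42572937  5.1003888 ] 0.02648991725854477 15.31674119643867
white [  7.5  55.3 189.8] 1166
orange [ 93.   97.4 101.8] 53
```

The trigger hit its stop at about 2.5 mm, so I need another stroke. I'll release, then squeeze in small steps.

Request:
servo_tool:
  targets: [0,0.005,0,0,0,0,0,0.005,0,0,0,0,0,0.005,0,0,0,0,0,0.005,0,0,0,0,0,0.005,0,0,0,0,0,0.005,0,0,0,0,0,0.005,0,0,0,0,0,0.005,0,0,0,0,0,0.005,0,0,0,0,0,0.005,0,0,0,0]
  jaw: 0.05

```text
clock: 19.45
tcp_pos: [0.5671, -0.1976, 0.1639]
tcp_rot: [-3.141, 0.0, 2.911]
contact_force: [-0.9, 0.9, 0.0]
gripper_width: 0.0862
grasp_force: 0.0
```

Request:
servo_tool:
  targets: [0,0,0,0,0,0,0,0,0,0,0,0,0,0,0,0,0,0,0,0,0,0,0,0,0,0,0,0,0,0,0,0,0,0,0,0]
  jaw: 0.38

```text
clock: 19.95
tcp_pos: [0.5673, -0.1966, 0.1642]
tcp_rot: [3.14, 0.0, 2.912]
contact_force: [0.5, 7.9, 4.0]
gripper_width: 0.0571
grasp_force: 4.2
```

```bash
python3 look.py g
```

```text
green [0.914 1.214 1.506] 3983
red [2.092 2.389 2.688] 4254
needle [0.422 0.47  0.53 ] 672
black [-0.031  0.023  0.094] 686
20.0 [ 0.56735245 -0.19663392  0.16417125] [0.08805983 7.96288703 4.47147961] 0.057031533551864494 4.130719610257074
white [  7.8  56.6 189.8] 1200
orange [ 91.7  96.  100.7] 54
```

Request:
servo_tool:
  targets: [0,0,0,0,0,0,0,0,0,0,0,0,0,0,0,0,0,0,0,0,0,0,0,0]
  jaw: 0.46

```text
clock: 20.33
tcp_pos: [0.5675, -0.1963, 0.1643]
tcp_rot: [3.14, 0.0, 2.912]
contact_force: [1.8, 10.3, 7.8]
gripper_width: 0.0491
grasp_force: 5.6
```

```bash
python3 look.py h
```

```text
green [0.923 1.219 1.506] 3906
red [2.092 2.389 2.689] 4267
needle [0.775 0.821 0.87 ] 616
black [-0.03   0.023  0.094] 685
20.3833 [ 0.56746312 -0.19626288  0.16433999] [ 1.69528879 10.36078327  7.37340403] 0.04936733022233667 5.592142939567566
white [  7.8  57.  189.8] 1200
orange [ 93.   97.4 101.8] 53
```

Request:
servo_tool:
  targets: [0,0,0,0,0,0,0,0,0,0,0,0,0,0,0,0,0,0,0,0,0,0,0,0,0,0,0,0,0,0,0,0,0,0,0,0]
  jaw: 0.55

```text
clock: 20.88
tcp_pos: [0.5677, -0.1955, 0.1644]
tcp_rot: [3.139, 0.001, 2.912]
contact_force: [2.5, 16.1, 8.5]
gripper_width: 0.0411
grasp_force: 8.4
```

```bash
python3 look.py i
```

```text
green [0.912 1.141 1.508] 3088
red [2.093 2.389 2.688] 4257
needle [1.173 1.212 1.245] 373
black [-0.031  0.023  0.091] 686
20.9333 [ 0.56764824 -0.19554249  0.16444747] [ 3.10173672 16.41766912  9.32814959] 0.04119413099069674 8.349345624446869
white [  7.8  57.1 189.8] 1204
orange [ 94.3  98.5 103.1] 54
```

View pics/d_i.png

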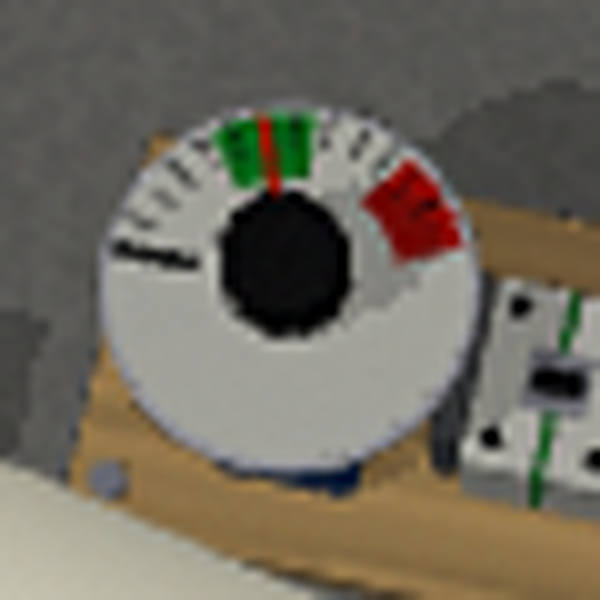

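The needle (crop (268,150)) stands in the middle of the green band, about 4 mm of pad travel. Trigger is held at 8 N and steady, so I'm handing in.

Request:
servo_tool:
  targets: [0,0,0,0,0,0,0,0,0,0,0,0,0,0,0,0,0,0]

```text
clock: 21.18
tcp_pos: [0.5677, -0.1955, 0.1644]
tcp_rot: [3.139, 0.001, 2.912]
contact_force: [2.7, 16.9, 8.2]
gripper_width: 0.0413
grasp_force: 8.3
```

```bash
python3 look.py j | grep needle; python3 -c "
from workcell import *
print(hand_in())"
```

```text
needle [1.174 1.212 1.246] 372
the job is handed in; nothing more can be done
None
```

I zeroed the scale with the gauge unloaded, then pumped the trigger until the needle stood mid-green (pad pressed in about 4 mm), and handed the job in at about 21 s with the trigger still held at about 8 N; no verdict came back.

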